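# Refit the hob knob and hold it pressed in

### The job

The knob of the small gas hob was pulled off for cleaning: pick it up, turn it so that its red line matches the red mark beside the bare D-shaped spindle, and push it fully home. Then press knob and spindle down well past half of the spring travel, as if to light the burner, and finish with the gripper still on the knob, holding it pressed down. Leave the mug, the salt shaker and the tea light where they stand.

Things in the scene. Friction and masses are not known exactly. Their poses are not given: they have to be found in the camera images.
- knob: light grey cooker knob, 42 mm across, 44 mm high, about 100 g, loose and upright on the worktop left of the hob. Origin: centre of its underside; z up. Round skirt (radius 21 mm, 0 to 24 mm above the origin) with a grip bar on top, 40 mm long along x, 12 mm wide along y, 24 to 44 mm above the origin. Red line from the middle of the bar's top to its +x end. Its bore: see knob_bore
- knob_mark (a point): top of the knob's grip bar, 18 mm from the knob's axis towards the +x (red line) end, 44 mm above the underside; axes as the knob's
- knob_bore (a point): mouth of the blind D-shaped bore, at the centre of the knob's underside; axes as the knob's. Bore 18 mm deep, radius 8.7 mm, its flat on the +x side 2.7 mm from the axis (0.7 mm play round the spindle); chamfer at the mouth 1.5 mm wide and deep
- hob: fixed one-burner gas hob, steel case with black glass top, 260 mm along x, 300 mm along y; origin at the centre of its underside on the worktop, glass 60 mm up, front to -x. Burner and pan support (top 85 mm above the worktop) stand 35 mm behind and 20 mm left of the centre, the bare spindle 85 mm in front and 70 mm right of it
- spindle_tip (a point): centre of the top of the upright brass D-shaped spindle, 92 mm above the worktop, 28 mm above its grey bezel disc (radius 27 mm); moves down when pressed, does not turn. Radius 8 mm; flat 2 mm from the axis, facing the point's +x, where the bezel has a red mark; tip chamfered 1 mm. z up. Knob home: its underside 18 mm below this point, its x axis along this x
- spindle_mark (a point): point 18 mm from the spindle's axis towards +x (the side of its flat and of the red mark on the bezel), level with the spindle tip; moves with the spindle
- spindle (a joint): how far the spindle is pressed down, m: 0 free, 0.008 at its stop. A spring pushes it back up: about 3 N to start it, about 8.6 N at the stop; it must be held past 0.004
- mug: dark stoneware mug with a handle, 82 mm by 117 mm, 94 mm high, a bystander; origin centre of its underside
- salt_shaker: salt shaker, 44 mm across, 90 mm high, a bystander; origin centre of its underside
- tea_light: tea light candle in a metal cup, 38 mm across, 15 mm high, a bystander; origin centre of its underside

How it is judged:
On the way, in this order (a step that is already met when the one before it is completed fails the run):
1. the knob is lifted off the worktop in the gripper (height (world z) of knob above 0.03 m and contact force between the fingers and knob above 0.5 N), for 0.2 s.
2. the knob sits home on the spindle, flat to flat (z of knob in the frame of spindle_tip below -0.0145 m and horizontal distance between knob_mark and spindle_mark below 0.006 m and x of knob in the frame of spindle_tip between -0.004 and 0.004 m and y of knob in the frame of spindle_tip between -0.004 and 0.004 m and angle between knob's own z axis and vertical below 0.17 rad), for 0.1 s.
At the end, for the whole second after the job is handed in: the knob is home on the spindle (underside over 14.5 mm below its tip, centred within 4 mm, marks within 6 mm, upright within 0.17 rad), the fingers are still on it and hold the spindle down by more than 4 of its 8 mm, and the knob does not touch the hob (all of step 2 and value of joint spindle above 0.004 m and contact force between the fingers and knob above 1 N and contact force between knob and hob below 0.5 N); the arm keeps its last pose, push and grip.
It fails at once if the mug is knocked away (moved more than 3 cm) (distance of mug from where it was at the start of the episode above 0.03 m).
It fails at once if the salt shaker is knocked away (moved more than 3 cm) (distance of salt_shaker from where it was at the start of the episode above 0.03 m).
It fails at once if the tea light is knocked away (moved more than 3 cm) (distance of tea_light from where it was at the start of the episode above 0.03 m).
It also fails if it takes over 38 s, if anything falls off the work surface, if the arm or the gripper's body presses on something with over 40 N, if the wrist force passes 120 N, or if a joint passes its speed limit or range.

### The arm

A 6-joint arm with a two-finger parallel gripper is mounted at the origin on a cart in front of the work surface, level with it; the furniture and walls round the work are solid. World frame = base frame: x ahead of the robot, y to its left, z up, the work surface at z = 0. Lengths are in m, angles in rad, forces in N, time in s.
With the tool pointing down it reaches from about 0.35 to 0.975 m from the base axis. Payload 4.9 kg.
Tool frame: the origin (TCP) lies at the very end of the fingers, on their centre line; the grasp point (between the pads) lies 19 mm behind it (ctrl.grip_point_offset is the distance from the TCP to the grasp point, in m); z points along the fingers, y is the line along which they close (so a half turn about z gives the same grasp; the last joint's range is limited). The gripper opens to 85 mm and grips with 20 to 120 N. Pads are 22 mm wide; open, the fingers measure 114 mm over their backs; the gripper's body (76 mm by 85 mm) begins 54 mm behind the grasp point. The pads swing forward as they close: fully open they stand 13 mm farther back than shut.
Start: joints at [-1.428, 0.053, 1.613, -0, 1.476, -0.119], TCP at [0.162, -0.604, 0.231] pointing down, gripper open.
Joint ranges: [-3.01, 3.01], [-1.01, 2.22], [0.06, 2.58], [-1.02, 4.17], [0.09, 2.62], [-3.14, 3.14]. Speed limits (rad/s): [2.57, 2.57, 3.14, 3.14, 3.14, 3.14].

### API

Orientations are given as a rotation vector (axis times angle).
In Python, from station import ctrl gives the robot as it stands.
- The arm moves only by the tool send_rows, never from a script. Its argument "rows" is a list of rows, each a list of 3 entries, a list of its own where there are three numbers: the finger opening in cm, from 0 to 8.54, then the shift along the tool's x, y, z in cm, then the turn about the tool's z in degrees. A call has 1 to 10 rows; each row shifts and turns the commanded pose from where the row before left it, along the tool's axes as they then stand; what a row does not reach is not made up. A row lasts 1/8 s, in which the tool goes at most 62.5 mm and 10.7 degrees, less where a joint would pass 70% of its speed; a pose out of reach is approached as far as the arm can. A call with a gripper value outside its range is refused whole. The fingers move at their own pace and stop on an object; "newtons" is the grip in N (left out, the last holds). Time passes only in rows, so rows that do not move let the fingers close. It gives the time, the measured TCP pose, the force, the opening and the grip force at its end, in the units of the state.
- ctrl.get_obs(): the state, without advancing time (a new reading comes with each control period).
- ctrl.get_image(name): name is "scene" or "top" or "wrist"; returns a dict with "frame" (480x640x3 uint8, red, green, blue), "range_z" (480x640 float32, m along the optical axis (not along the pixel's ray), 0 where there is no reading), "fx", "fy", "cx", "cy" (pixels), "cam_to_world" (4x4, takes a point from camera to world coordinates). Camera axes: x right, y down, z forward; pixel columns grow to the right and rows downward; lengths in m; the calibration is good to about 2 mm. A picture is of the moment at which its call begins.
- ctrl.finish_job(): hands the job in; it is judged then, once.
The state is a dict: "t": time; "q": joint angles; "dq": joint speeds; "effort": joint torques, N m; "tool_pos": TCP position; "tool_rot": TCP orientation; "contact_force": force on the tool from outside, world axes, zero at the start; "wrist_torque": the same for the moment, N m; "opening": finger opening in m; "grip_force": force on a finger pad.
Only numpy, scipy, OpenCV 4.12 (cv2) and the standard library are available. Lean on these libraries where they do the work, as an engineer would, in place of code of your own. Each camera call takes 0.05 s, during which the arm holds its last target. There are 200 camera calls.

## Working session

There is one attempt and no reset: what is moved stays moved. The work goes in short steps, Python scripts to look and compute and a tool call to move; the robot and the scene stay as the last step left them, time stands still between calls to the robot, and variables do not carry over. Pictures are saved under pics/ and viewed, at most 10 in all, crops included, and the job is handed in when it is done.

Besides the shell and the picture viewer there is one more tool, called after "Emit:" as a command line: name --argument value ..., lists and objects as JSON in quotes. send_rows: Moves the arm, as the interface text tells. Its arguments: {"type":"object","properties":{"rows":{"type":"array","items":{"type":"array"}},"newtons":{"type":"number"}},"required":["rows"]}

```bash
ls; mkdir -p pics; cat > h.py <<'E'
import numpy as np, cv2
from station import ctrl
from scipy.spatial.transform import Rotation as R
def pts(im):
    z=im["range_z"]; v,u=np.mgrid[:480,:640]
    P=np.stack([(u-im["cx"])*z/im["fx"],(v-im["cy"])*z/im["fy"],z],-1)
    T=np.array(im["cam_to_world"]); return P@T[:3,:3].T+T[:3,3]
E
python3 - <<'E'
from h import *
o=ctrl.get_obs(); print(o)
for n in("scene","top"):
    im=ctrl.get_image(n); cv2.imwrite(f"pics/{n}1.png",im["frame"][:,:,::-1]); np.savez(f"{n}1.npz",**im)
E
```

```text
pics
{'t': 0.0, 'q': array([-1.42802989e+00,  5.33577197e-02,  1.61430333e+00,  1.14211726e-05,
        1.47596276e+00, -1.19004662e-01]), 'dq': array([ 0.00155736,  0.00010429, -0.00046747,  0.00014464,  0.0006897 ,
       -0.00118626]), 'effort': array([-2.57844498e-03, -3.93696249e+01, -3.70175493e+01, -4.14195811e-04,
        7.14401656e-03,  1.53314852e-05]), 'tool_pos': array([ 0.16165718, -0.6030936 ,  0.23005689]), 'tool_rot': array([-3.11270814e+00, -4.09749276e-01,  2.00357700e-05]), 'contact_force': array([-0.07855586,  0.96496252, -0.03377356]), 'wrist_torque': array([-0.02638581,  0.00181662, -0.04643506]), 'grip_force': 0.0, 'opening': 0.08557076477564465}
```

View pics/top1.png

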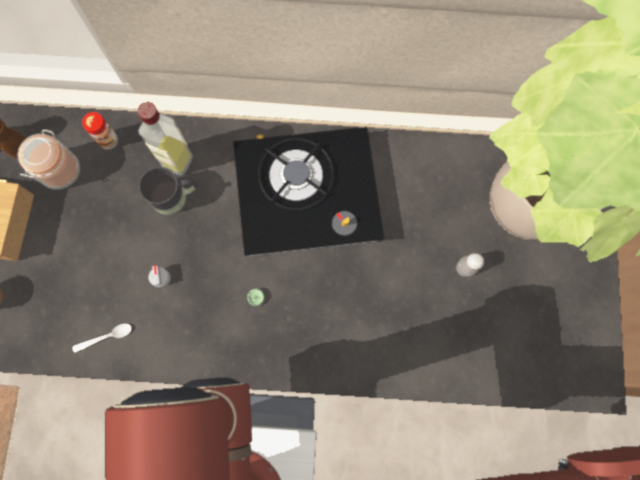

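View pics/scene1.png

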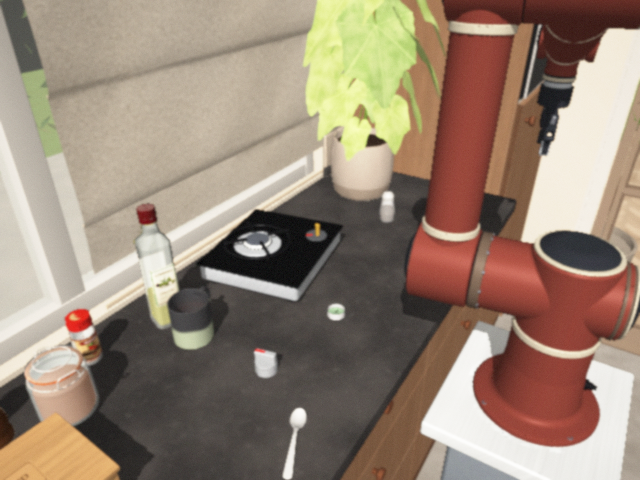

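In the top view the knob is at about (159,276) with its red line pointing up in the image. The spindle is at (345,221) with the red mark at about (339,214), the tea light at (256,297), the mug at (163,190) and the shaker at (470,264). Next I'll measure these from the range data.

```bash
python3 - <<'E'
from h import *
d=dict(np.load("top1.npz")); P=pts(d); f=d["frame"].astype(int)
red=(f[...,0]>150)&(f[...,1]<90)&(f[...,2]<90)
def box(u0,u1,v0,v1):
    m=np.zeros((480,640),bool); m[v0:v1,u0:u1]=1; return m
def rep(n,m): 
    q=P[m]; print(n,len(q),q.mean(0).round(4),q.min(0).round(3),q.max(0).round(3))
print(d["cam_to_world"].round(3),d["fx"])
k=box(140,178,258,295); rep("knob",k&(P[...,2]>.012)); rep("knobtop",k&(P[...,2]>.036)); rep("skirt",k&(P[...,2]>.016)&(P[...,2]<.03)); rep("kred",k&red)
s=box(325,365,205,240); rep("spin",s&(P[...,2]>.08)); rep("bezel",s&(P[...,2]>.0615)&(P[...,2]<.075)); rep("sred",s&red)
br=s&(f[...,0]>150)&(f[...,1]>100)&(f[...,2]<110); rep("brass",br)
for n,b in dict(tea=box(240,272,283,310),mug=box(135,198,165,218),salt=box(450,490,250,280)).items(): rep(n,b&(P[...,2]>.008))
hb=box(225,390,120,260)&(P[...,2]>.05)&(P[...,2]<.07); c=cv2.minAreaRect(P[hb][:,:2].astype(np.float32)); print(c)
rep("hob",hb)
crop=np.hstack([cv2.resize(d["frame"][205:240,325:365],(400,350),interpolation=0),cv2.resize(d["frame"][258:293,140:180],(400,350),interpolation=0)])
cv2.imwrite("pics/crop1.png",crop[:,:,::-1])
E
```

```text
[[ 0.066 -0.975  0.214  0.284]
 [-0.998 -0.066  0.01  -0.114]
 [ 0.005 -0.214 -0.977  1.237]
 [ 0.     0.     0.     1.   ]] 566.2727532618753
knob 334 [0.4443 0.195  0.0433] [ 0.284 -0.114  0.012] [0.468 0.221 1.237]
knobtop 126 [0.4425 0.1924 0.0734] [ 0.284 -0.114  0.036] [0.468 0.209 1.237]
skirt 175 [0.4458 0.1972 0.0249] [0.426 0.18  0.016] [0.467 0.221 0.03 ]<stdin>:7: RuntimeWarning: Mean of empty slice.
  ret = um.true_divide(
Traceback (most recent call last):
ValueError: zero-size array to reduction operation minimum which has no identity
```

```bash
python3 - <<'E'
from h import *
d=dict(np.load("top1.npz")); P=pts(d); f=d["frame"].astype(int); ok=d["range_z"]>0
red=(f[...,0]-np.maximum(f[...,1],f[...,2])>60)
def box(u0,u1,v0,v1):
    m=np.zeros((480,640),bool); m[v0:v1,u0:u1]=1; return m&ok
def rep(n,m): 
    q=P[m]
    if len(q): print(n,len(q),np.median(q,0).round(4),q.min(0).round(3),q.max(0).round(3))
    else: print(n,0)
k=box(140,178,258,295); rep("knob",k&(P[...,2]>.012)); rep("knobtop",k&(P[...,2]>.036)); rep("kred",k&red)
q=P[k&(P[...,2]>.036)][:,:2]; print(cv2.minAreaRect(q.astype(np.float32)))
s=box(325,365,205,240); rep("spin",s&(P[...,2]>.08)); rep("bezel",s&(P[...,2]>.0615)&(P[...,2]<.075)); rep("sred",s&red&(f[...,1]<110)); print(f[205:228:2,335:352:2].tolist()[4:7])
for n,b in dict(tea=box(240,272,283,310),mug=box(135,198,165,218),salt=box(450,490,250,280)).items(): rep(n,b&(P[...,2]>.008))
hb=box(225,390,120,260)&(P[...,2]>.05)&(P[...,2]<.07); c=cv2.minAreaRect(P[hb][:,:2].astype(np.float32)); print(c)
rep("hob",hb)
crop=np.hstack([cv2.resize(d["frame"][205:240,325:365],(400,350),interpolation=0),cv2.resize(d["frame"][258:293,140:180],(400,350),interpolation=0)])
cv2.imwrite("pics/crop1.png",crop[:,:,::-1])
E
```

```text
knob 331 [0.4455 0.1968 0.0279] [0.426 0.18  0.012] [0.468 0.221 0.053]
knobtop 123 [0.4468 0.1995 0.0456] [0.427 0.19  0.036] [0.468 0.209 0.053]
kred 29 [0.4583 0.2047 0.0461] [0.448 0.2   0.003] [0.473 0.219 0.052]
((0.44744688272476196, 0.20085616409778595), (0.041979532688856125, 0.012276324443519115), 15.275447845458984)
spin 40 [ 0.5791 -0.1927  0.0928] [ 0.574 -0.199  0.082] [ 0.588 -0.185  0.098]
bezel 899 [ 0.5821 -0.1907  0.0641] [ 0.544 -0.235  0.062] [ 0.624 -0.148  0.075]
sred 28 [ 0.5963 -0.1792  0.0662] [ 0.589 -0.186  0.059] [ 0.605 -0.173  0.071]
[[[65, 45, 46], [188, 60, 55], [188, 93, 90], [127, 123, 121], [122, 123, 121], [122, 123, 121], [121, 122, 120], [116, 116, 115], [85, 85, 86]], [[101, 97, 96], [207, 98, 95], [241, 65, 58], [170, 113, 111], [123, 123, 122], [123, 124, 122], [124, 124, 121], [124, 123, 121], [121, 122, 120]], [[122, 120, 121], [143, 119, 118], [230, 84, 80], [230, 81, 77], [137, 119, 118], [141, 132, 117], [192, 161, 105], [146, 133, 111], [121, 122, 120]]]
tea 185 [ 0.418  -0.0105  0.0109] [ 0.393 -0.03   0.008] [0.436 0.01  0.022]
mug 1836 [0.6413 0.2036 0.0484] [0.585 0.132 0.008] [0.706 0.266 0.102]
salt 460 [ 0.5094 -0.4582  0.0673] [ 0.492 -0.5    0.008] [ 0.552 -0.445  0.095]
((0.6537676453590393, -0.10754682123661041), (0.2625546455383301, 0.3005824089050293), 10.617660522460938)
hob 14119 [ 0.639  -0.116   0.0619] [ 0.499 -0.278  0.053] [0.808 0.064 0.07 ]
```

View pics/crop1.png

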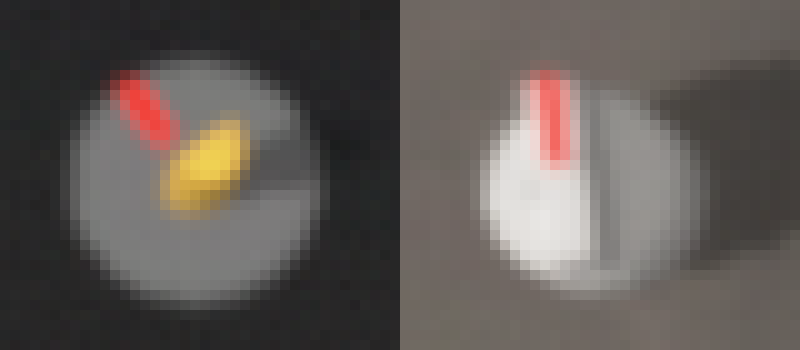

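The measurements agree with the given geometry:

| Item | Position (m) | Orientation | Check |
|---|---|---|---|
| Knob | (0.447, 0.201) | about 15° | bar top measured at about 45 mm, 44 mm given |
| Spindle | (0.582, -0.192) | mark at about 45° | tip measured at 93 mm, 92 mm given; hob geometry predicts (0.583, -0.192) |

I'm moving to the knob now.

Emit:
send_rows --rows '[[8.5, [5.1, -3.1, 0], 0], [8.5, [5.1, -3.1, 0], 0], [8.5, [5.1, -3.1, 0], 0], [8.5, [5.1, -3.1, 0], 0], [8.5, [5.1, -3.1, 0], 0], [8.5, [5.1, -3.1, 0], 0], [8.5, [5.1, -3.1, 0], 0]]' --newtons 60

```text
t: 0.98
tool_pos: [0.4513, -0.2999, 0.2309]
tool_rot: [-3.115, -0.41, 0.0]
contact_force: [-0.5, -1.1, 0.0]
opening: 0.0849
grip_force: 0.0
```

Emit:
send_rows --rows '[[5, [1.4, -5.4, 0], 0], [5, [1.4, -5.4, 0], 0], [5, [1.4, -5.4, 0], 0], [5, [1.4, -5.4, 1], 0], [5, [1.4, -5.4, 1], 0], [5, [1.4, -5.4, 1], 0], [5, [1.4, -5.4, 1], 0], [5, [1.4, -5.4, 1], 0], [5, [1.4, -5.4, 1], 0], [5, [0, 0, 0], 0]]'

```text
t: 2.22
tool_pos: [0.4447, 0.2031, 0.1697]
tool_rot: [-3.113, -0.419, 0.005]
contact_force: [0.1, -1.1, -0.5]
opening: 0.0499
grip_force: 0.0
```

```bash
cat >> h.py <<'E'
def red(im,d=60):
    f=im["frame"].astype(int); return f[...,0]-np.maximum(f[...,1],f[...,2])>d
def toolax():
    o=ctrl.get_obs(); M=R.from_rotvec(o["tool_rot"]).as_matrix(); return o,M
E
python3 - <<'E'
from h import *
im=ctrl.get_image("wrist"); cv2.imwrite("pics/w1.png",im["frame"][:,:,::-1]); np.savez("w1.npz",**im)
P=pts(im); ok=im["range_z"]>0
o,M=toolax(); print(o["tool_pos"],M.round(3)); print(im["cam_to_world"].round(3))
m=ok&(P[...,2]>.038)&(P[...,2]<.05)&(np.hypot(P[...,0]-.447,P[...,1]-.2)<.03)
print(m.sum(),np.median(P[m],0),cv2.minAreaRect(P[m][:,:2].astype(np.float32)))
r=red(im)&m; print(r.sum(),P[r].mean(0) if r.any() else 0)
E
```

```text
[0.44536332 0.20149987 0.1702981 ] [[ 0.965  0.262 -0.002]
 [ 0.262 -0.965 -0.001]
 [-0.002  0.    -1.   ]]
[[ 0.264 -0.911 -0.317  0.526]
 [-0.965 -0.249 -0.087  0.225]
 [-0.     0.329 -0.944  0.313]
 [ 0.     0.     0.     1.   ]]
1099 [0.44991017 0.20137724 0.04486924] ((0.4486755132675171, 0.20111587643623352), (0.0402023084461689, 0.01204320415854454), 14.252153396606445)
230 [0.45928936 0.20361059 0.04511304]
```

View pics/w1.png

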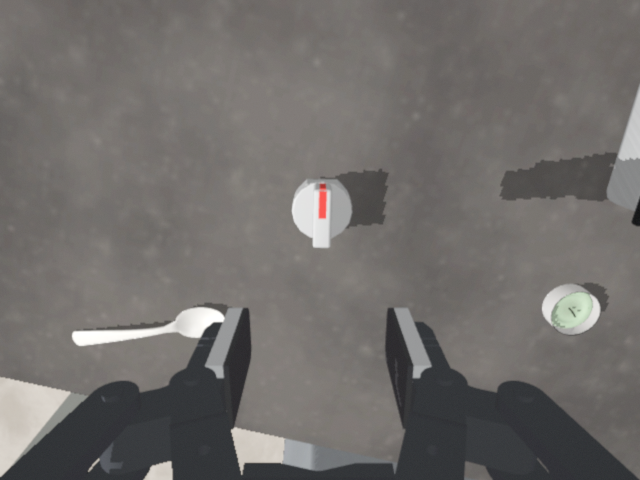

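The wrist view shows the knob at (322,212) with its bar aligned to the tool. The measured bar is 40.2 x 12.0 mm, which matches the given size. I'll descend and grip.

Emit:
send_rows --rows '[[5, [0.3, 0.1, 4], 1], [5, [0, 0, 4], 0], [5, [0, 0, 3], 0], [5, [0, 0, 2], 0], [5, [0, 0, 1.2], 0], [5, [0, 0, 0], 0], [0.5, [0, 0, 0], 0], [0.5, [0, 0, 0], 0], [0.5, [0, 0, 0], 0], [0.5, [0, 0, 0], 0]]'

```text
t: 3.52
tool_pos: [0.4507, 0.2005, 0.0306]
tool_rot: [-3.118, -0.383, -0.004]
contact_force: [0.7, -0.8, 4.1]
opening: 0.0104
grip_force: 61.3
```

Emit:
send_rows --rows '[[0.5, [0, 0, 0], 0], [0.5, [0, 0, 0], 0]]'

```text
t: 3.78
tool_pos: [0.4507, 0.2005, 0.0305]
tool_rot: [-3.118, -0.383, -0.004]
contact_force: [-0.1, 0.1, 5.9]
opening: 0.0104
grip_force: 61.4
```

Emit:
send_rows --rows '[[0.5, [0, 0, -2], 0], [0.5, [0, 0, -4], 0], [0.5, [0, 0, -4], -10.3], [0.5, [0, 0, -4], -10.3], [0.5, [0, 0, 0], -10.4]]'

```text
t: 4.4
tool_pos: [0.4513, 0.2008, 0.1731]
tool_rot: [2.898, 1.211, 0.01]
contact_force: [-0.1, 0.8, -0.3]
opening: 0.0106
grip_force: 60.5
```

Emit:
send_rows --rows '[[0.5, [-2.95, 4.6, 0], 0], [0.5, [-2.95, 4.6, 0], 0], [0.5, [-2.95, 4.6, 0], 0], [0.5, [-2.95, 4.6, 0], 0], [0.5, [-2.95, 4.6, 0], 0], [0.5, [-2.95, 4.6, 0], 0], [0.5, [-2.95, 4.6, 0], 0], [0.5, [-2.95, 4.6, 0], 0], [0.5, [0, 0, 0], 0], [0.5, [0, 0, 0], 0]]'

```text
t: 5.65
tool_pos: [0.5421, -0.2262, 0.1681]
tool_rot: [-2.9, -1.201, 0.002]
contact_force: [0.1, 0.6, -0.7]
opening: 0.0103
grip_force: 60.5
```

```bash
python3 - <<'E'
from h import *
im=ctrl.get_image("wrist"); cv2.imwrite("pics/w2.png",im["frame"][:,:,::-1]); np.savez("w2.npz",**im)
o,M=toolax(); np.savez("o2.npz",p=o["tool_pos"],M=M); print(o["t"],o["tool_pos"],M.round(3),o["opening"],o["grip_force"])
E
```

```text
5.7 [ 0.54224207 -0.2257384   0.16838149] [[ 0.707  0.708 -0.002]
 [ 0.708 -0.707  0.001]
 [-0.    -0.002 -1.   ]] 0.01041959461441729 60.51405429840088
```

View pics/w2.png

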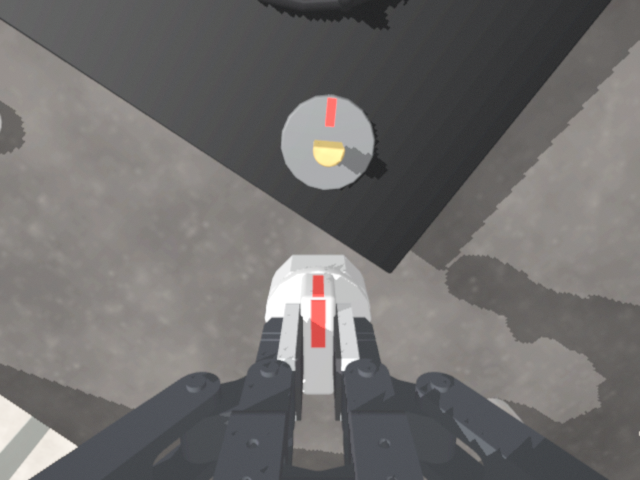

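The bezel is centred at about (328,142) with its red mark at (331,112). The knob is held squarely, with its red line at (318,320). Next I'll measure both in the tool frame.

```bash
cat > meas.py <<'E'
from h import *
import sys
from scipy.optimize import least_squares
n=sys.argv[1]; im=dict(np.load(f"w{n}.npz")); o=np.load(f"o{n}.npz"); P=pts(im); ok=im["range_z"]>0
T=(P-o["p"])@o["M"]   # tool frame
W=P[...,2]
def st(a,m): q=T[m]; print(a,m.sum(),(np.median(q,0)*1e3).round(1),(np.percentile(q,1,axis=0)*1e3).round(1),(np.percentile(q,99,axis=0)*1e3).round(1))
def circ(p): 
    r=least_squares(lambda c:np.hypot(*(p-c[:2]).T)-c[2],[*p.mean(0),.02],loss="soft_l1",f_scale=.0005); return (r.x*1e3).round(2)
v,u=np.mgrid[:480,:640]; f=im["frame"].astype(int); rd=red(im)
near=ok&(W<.1)
sp=near&(W>.085)&(np.hypot(P[...,0]-.582,P[...,1]+.192)<.02); st("spintip",sp)
bz=ok&(W>.0622)&(W<.075)&(np.hypot(P[...,0]-.582,P[...,1]+.192)<.04)
gray=(f.min(-1)>75)&bz; st("bezel gray",gray)
mk=rd&(W<.08)&bz; st("mark",mk)
def contour(m): 
    c=max(cv2.findContours(m.astype(np.uint8),cv2.RETR_EXTERNAL,cv2.CHAIN_APPROX_NONE)[0],key=len)[:,0]; return T[c[:,1],c[:,0]]
gm=cv2.morphologyEx(((gray|mk|sp)).astype(np.uint8),cv2.MORPH_CLOSE,np.ones((5,5)))
print("bezel circle",circ(contour(gm)[:,:2]))
q=T[mk][:,:2]; print("mark rect",cv2.minAreaRect((q*1e3).astype(np.float32)))
k=ok&(np.abs(T[...,0])<.035)&(np.abs(T[...,1])<.026)&(T[...,2]>-.03)&(T[...,2]<.035)
kr=k&rd; st("knob red",kr); 
for z in range(-28,34,4):
    m=k&(abs(T[...,2]*1e3-z)<2)&(f.min(-1)>120)
    if m.sum()>20: st(f"z{z}",m)
top=kr&(T[...,2]<np.percentile(T[kr][:,2],20)+.006); print("kred rect",cv2.minAreaRect((T[top][:,:2]*1e3).astype(np.float32)))
E
python3 meas.py 2
```

```text
spintip 566 [51.2  5.7 75.7] [45.6 -1.8 74. ] [55.5 13.3 82.1]
bezel gray 6241 [ 56.1   5.7 103.4] [ 28.8 -19.  101.4] [ 77.9  30.2 105.7]
mark 285 [ 70.6   7.3 102.8] [ 63.1   4.6 101.1] [ 77.9  10.5 104.4]
bezel circle [53.27  5.77 25.98]
mark rect ((70.6146469116211, 7.554471969604492), (15.379395484924316, 5.367117881774902), 5.355899810791016)
knob red 938 [ 11.1   0.6 -14.5] [ -1.4  -1.7 -16. ] [18.3  3.   2.4]
z-28 253 [  9.8  -6.1 -28.2] [  5.8 -11.5 -30. ] [ 10.7  13.1 -26. ]
z-24 247 [  9.8   5.6 -24.1] [-11.7 -11.6 -25.9] [ 10.5  13.  -22. ]
z-20 229 [  9.8   5.6 -20. ] [  5.6 -12.1 -22. ] [ 10.5  13.  -18.1]
z-16 1462 [ -2.7   0.6 -14.5] [-20.9 -10.7 -17.6] [ 16.6  11.9 -14. ]
z-12 1468 [  2.7   0.1 -13.5] [-22.1 -10.5 -14. ] [ 17.6  11.6 -10.3]
z-8 321 [10.  -1.8 -8. ] [  5.4 -16.8 -10. ] [18.  15.9 -6.1]
z-4 175 [16.7  2.4 -4.4] [  9.2 -11.   -5.9] [18.1 12.1 -2.1]
z0 104 [17.1 -1.5  0.1] [15.4 -5.2 -1.9] [18.   6.2  1.9]
z4 1112 [ 7.8 -3.8  5.5] [ -1.6 -18.9   2.4] [17.7 19.7  6. ]
z8 1242 [10.1  2.9  6.6] [ -2.2 -19.4   6. ] [18.2 20.3  9.8]
z12 212 [12.8  0.8 12.1] [ -0.6 -20.3  10.1] [17.9 21.2 14. ]
z16 258 [14.7 -1.8 16.1] [  4.5 -19.   14. ] [15.6 19.7 18. ]
z20 324 [14.9  0.4 20. ] [  4.8 -18.6  18. ] [15.5 19.6 21.9]
z24 319 [14.9  0.2 23.9] [  4.1 -19.2  22. ] [15.7 19.6 25.9]
z28 245 [14.8  0.6 27.7] [  4.6 -18.2  26.1] [15.6 19.5 29.6]
kred rect ((8.27380084991455, 0.668928861618042), (20.52037811279297, 4.803149700164795), 0.3293822407722473)
```

In tool axes the knob axis is at (-2.0, 0.6) mm and the spindle axis at (53.4, 5.8) mm. The red mark sits about 5° clockwise, and both readings of the spindle agree. I'll go above it and check again.

Emit:
send_rows --rows '[[0.5, [2.77, 0.27, 0], 0], [0.5, [2.77, 0.27, 0], 5.1], [0.5, [0, 0, 0], 0], [0.5, [0, 0, 0], 0]]'

```text
t: 6.2
tool_pos: [0.5853, -0.1907, 0.1691]
tool_rot: [-2.952, -1.075, 0.001]
contact_force: [1.1, -0.1, -1.4]
opening: 0.0103
grip_force: 60.5
```

```bash
python3 - <<'E'
from h import *
im=ctrl.get_image("wrist"); cv2.imwrite("pics/w3.png",im["frame"][:,:,::-1]); np.savez("w3.npz",**im)
o,M=toolax(); np.savez("o3.npz",p=o["tool_pos"],M=M); print(o["t"],o["tool_pos"],M.round(3))
E
python3 meas.py 3 | grep -v "^z"
```

```text
6.25 [ 0.58516838 -0.19113642  0.16910937] [[ 0.766  0.642 -0.001]
 [ 0.642 -0.766 -0.   ]
 [-0.001 -0.    -1.   ]]
spintip 272 [-0.2 -0.4 77.2] [-2.6 -8.1 74.9] [ 0.6  7.3 84. ]
bezel gray 4113 [  5.2   0.2 104.1] [-14.8 -25.   96.9] [ 23.7  24.8 106.4]
mark 229 [ 15.9   0.2 103.4] [  8.1  -2.2 101.9] [ 23.4   2.5 105. ]
bezel circle [-0.33 -0.23 25.26]
mark rect ((15.782953262329102, 0.16825270652770996), (15.558140754699707, 4.787924766540527), 0.03365005925297737)
knob red 918 [ 12.    0.1 -14.7] [ -0.5  -2.3 -16.1] [19.2  2.2  2. ]
kred rect ((9.172369956970215, 0.13147211074829102), (20.580055236816406, 4.787954807281494), 0.27630677819252014)
```

View pics/w3.png

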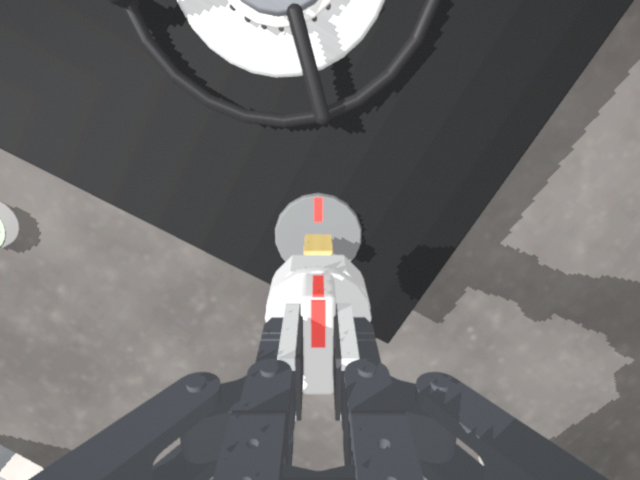

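The view confirms the alignment: mark and red line are collinear, and the axis offset is about 0.3 mm with an angle error of about 0.3°. Descending now.

Emit:
send_rows --rows '[[0.5, [0, 0, 2.5], 0], [0.5, [0, 0, 1.5], 0], [0.5, [0, 0, 0.4], 0], [0.5, [0, 0, 0.2], 0], [0.5, [0, 0, 0.2], 0], [0.5, [0, 0, 0.2], 0], [0.5, [0, 0, 0], 0]]' --newtons 80

```text
t: 7.12
tool_pos: [0.5861, -0.1916, 0.1201]
tool_rot: [2.953, 1.072, 0.001]
contact_force: [-1.0, 0.8, 1.6]
opening: 0.0096
grip_force: 83.9
```

Emit:
send_rows --rows '[[0.5, [0, 0, 0.2], 0], [0.5, [0, 0, 0.2], 0], [0.5, [0, 0, 0.2], 0], [0.5, [0, 0, 0.2], 0], [0.5, [0, 0, 0], 0]]'

```text
t: 7.75
tool_pos: [0.5855, -0.1914, 0.1107]
tool_rot: [-2.952, -1.072, 0.001]
contact_force: [-1.3, 0.8, -1.9]
opening: 0.0097
grip_force: 83.5
```

Emit:
send_rows --rows '[[0.5, [0, 0, 0.2], 0], [0.5, [0, 0, 0.2], 0], [0.5, [0, 0, 0.2], 0], [0.5, [0, 0, 0.1], 0], [0.5, [0, 0, 0], 0]]'

```text
t: 8.38
tool_pos: [0.5858, -0.1914, 0.1045]
tool_rot: [-2.953, -1.072, 0.0]
contact_force: [-3.0, 3.1, 2.3]
opening: 0.0096
grip_force: 84.0
```

Emit:
send_rows --rows '[[0.5, [0, 0, 0.15], 0], [0.5, [0, 0, 0.15], 0], [0.5, [0, 0, 0.15], 0], [0.5, [0, 0, 0.15], 0], [0.5, [0, 0, 0], 0], [0.5, [0, 0, 0], 0]]'

```text
t: 9.12
tool_pos: [0.5859, -0.1914, 0.099]
tool_rot: [-2.953, -1.072, 0.0]
contact_force: [-3.9, 5.1, 5.9]
opening: 0.0094
grip_force: 84.5
```

Emit:
send_rows --rows '[[0.5, [0, 0, 0.1], 0], [0.5, [0, 0, 0.1], 0], [0.5, [0, 0, 0], 0], [0.5, [0, 0, 0], 0]]'

```text
t: 9.62
tool_pos: [0.5859, -0.1914, 0.0973]
tool_rot: [-2.953, -1.072, 0.0]
contact_force: [-5.3, 4.5, 7.4]
opening: 0.0095
grip_force: 84.6
```

```bash
python3 - <<'E'
from h import *
im=ctrl.get_image("wrist"); cv2.imwrite("pics/w4.png",im["frame"][:,:,::-1]); np.savez("w4.npz",**im)
o,M=toolax(); np.savez("o4.npz",p=o["tool_pos"],M=M); print(o["t"],o["tool_pos"],o["contact_force"])
E
python3 meas.py 4; python3 - <<'E'
from h import *
im=dict(np.load("w4.npz")); 
P=pts(im); f=im["frame"].astype(int); m=(np.hypot(P[...,0]-.584,P[...,1]+.192)<.03)&(P[...,2]<.12)&(P[...,2]>.055)
h,e=np.histogram(P[m][:,2],np.arange(.056,.12,.002)); print(list(zip((e*1e3).round().astype(int),h)))
E
```

```text
9.675 [ 0.58588083 -0.19144942  0.09730196] [-4.94249573  5.02484978  7.48678861]
spintip 1467 [ 7.2 -9.9  5.7] [ -1.7 -20.1   4.3] [15.5 16.8 11.4]
bezel gray 3392 [15.2 -1.8 32.3] [ -8.2 -26.1  22.7] [24.  24.4 34.9]
mark 224 [18.9 -0.9 31.8] [14.8 -3.1 30.1] [23.1  1.7 33.1]
bezel circle [-7.23  0.28 24.9 ]
mark rect ((18.752992630004883, -0.6802282333374023), (4.805715084075928, 8.899213790893555), 89.89283752441406)
knob red 1140 [ 14.5   0.1 -14.3] [ -0.6  -3.  -15.9] [22.7  2.7 32.9]
z-28 249 [ 10.3   6.9 -27.8] [  5.8 -11.1 -29.9] [ 11.   12.5 -26.1]
z-24 243 [ 10.3   5.  -24.2] [-11.7 -11.  -26. ] [ 11.1  12.5 -22.1]
z-20 252 [ 10.2   5.  -20.1] [  0.6 -11.8 -22. ] [ 11.   12.5 -18. ]
z-16 1680 [ -2.3   0.  -14.6] [-20.8 -10.4 -17.8] [ 17.2  11.2 -14. ]
z-12 1140 [  9.7   0.4 -13.5] [-21.5 -10.7 -14. ] [ 18.1  11.1 -10.2]
z-8 312 [10.5 -2.  -8. ] [  5.7 -16.5 -10. ] [18.4 15.4 -6. ]
z-4 160 [17.2  2.4 -4.5] [  9.3 -10.9  -6. ] [18.5 11.6 -2.1]
z0 101 [17.5 -1.8  0.1] [16.1 -5.8 -2. ] [18.3  5.9  1.9]
z4 1318 [ 8.2 -6.8  5.5] [ -1.2 -19.4   2.5] [18.  19.1  6. ]
z8 1069 [10.9
[... 801 characters left out ...]
t64(157)), (np.int64(74), np.int64(152)), (np.int64(76), np.int64(152)), (np.int64(78), np.int64(166)), (np.int64(80), np.int64(140)), (np.int64(82), np.int64(106)), (np.int64(84), np.int64(108)), (np.int64(86), np.int64(125)), (np.int64(88), np.int64(223)), (np.int64(90), np.int64(1621)), (np.int64(92), np.int64(457)), (np.int64(94), np.int64(64)), (np.int64(96), np.int64(74)), (np.int64(98), np.int64(82)), (np.int64(100), np.int64(87)), (np.int64(102), np.int64(147)), (np.int64(104), np.int64(229)), (np.int64(106), np.int64(254)), (np.int64(108), np.int64(343)), (np.int64(110), np.int64(2239)), (np.int64(112), np.int64(1089)), (np.int64(114), np.int64(279)), (np.int64(116), np.int64(263))]
```

View pics/w4.png

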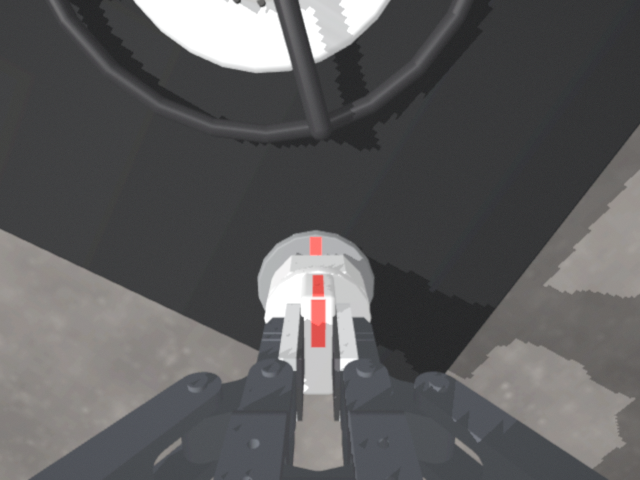

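The picture shows the red line collinear with the bezel mark at x≈317. The knob's underside is at about 67.5 mm, and the 7.4 N push matches about 6.3 mm of travel. That leaves about 3.5 mm of clearance to the bezel, so I'm handing in.

```bash
python3 -c "
from station import ctrl
print(ctrl.finish_job())"
```

```text
the job is handed in; nothing more can be done
None
```

The knob is home on the spindle with its red line on the mark, held pressed down about 6 of 8 mm (estimated from the 7.4 N push and the camera heights) with the gripper still on it; the job was handed in at about 9.7 s, and no verdict was returned.

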